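Move the model trains to the new storage rack in the same order

TASK

Move the four model rail vehicles from the old storage rack to the empty new one, each standing upright on a track of its own, in line with it and at the middle of its length (facing either way). Keep their order, counted from the high end bar of each rack: the one next to the high bar in the old rack goes next to the high bar in the new rack, and so on. Leave all four released and still.

Things in the scene. Friction and masses are not known exactly. Their poses are not given: they have to be found in the camera images.
- steam_loco: The small black model steam engine with chimney and cab, 77 mm long, 26 mm wide, 44 mm high; loose, about 0.1 kg. Origin: centre of its underside (wheels); y along its length, z up. Grip it across its width from above, near its middle, 20 to 25 mm above its underside; its sides are 22 to 25 mm apart there.
- tank_wagon: The short model tank wagon (round yellow tank on a dark frame), 61 mm long, 26 mm wide, 41 mm high; loose, about 0.1 kg. Origin: centre of its underside (wheels); y along its length, z up. Grip it across its width from above, near its middle, 20 to 25 mm above its underside; its sides are 22 to 25 mm apart there.
- box_van: The model covered goods van, a plain dark red closed box on wheels, 91 mm long, 28 mm wide, 42 mm high; loose, about 0.1 kg. Origin: centre of its underside (wheels); y along its length, z up. Grip it across its width from above, near its middle, 20 to 25 mm above its underside; its sides are 22 to 25 mm apart there.
- diesel_loco: The model diesel engine, the longest of the four, blue with a cream stripe, 124 mm long, 26 mm wide, 47 mm high; loose, about 0.1 kg. Origin: centre of its underside (wheels); y along its length, z up. Grip it across its width from above, near its middle, 20 to 25 mm above its underside; its sides are 22 to 25 mm apart there.
- steamloco_berth: The fixed track in the old rack on which the steam loco stands at the start: 128 mm long (x), bed 36 mm wide (y), rail tops 7 mm above its underside. Origin: centre of its underside. The old rack's four tracks look alike, side by side 66 mm apart on a 10 mm board; which vehicle stands where varies.
- tankwagon_berth: The fixed track in the old rack on which the tank wagon stands at the start: 128 mm long (x), bed 36 mm wide (y), rail tops 7 mm above its underside. Origin: centre of its underside. The old rack's four tracks look alike, side by side 66 mm apart on a 10 mm board; which vehicle stands where varies.
- boxvan_berth: The fixed track in the old rack on which the box van stands at the start: 128 mm long (x), bed 36 mm wide (y), rail tops 7 mm above its underside. Origin: centre of its underside. The old rack's four tracks look alike, side by side 66 mm apart on a 10 mm board; which vehicle stands where varies.
- dieselloco_berth: The fixed track in the old rack on which the diesel loco stands at the start: 128 mm long (x), bed 36 mm wide (y), rail tops 7 mm above its underside. Origin: centre of its underside. The old rack's four tracks look alike, side by side 66 mm apart on a 10 mm board; which vehicle stands where varies.
- old_bar: High wooden end bar of the old rack, 126 mm (x) x 14 mm, 22 mm high, fixed on the old board (132 x 326 x 10 mm) at one end of the row, parallel to the tracks; which end varies (the other end has only a thin strip, 5 mm wide, 4 mm high). Origin: centre of its underside. Track centres lie 57, 123, 189 and 255 mm from it.
- new_rack: The new rack, empty, fixed: plywood board 132 (x) x 326 (y) x 10 mm with four alike tracks side by side, 128 mm long along x, bed 36 mm wide, rail tops 17 mm above the origin. Origin: centre of the board's underside. Track centres: x = 0, y = 99, 33, -33, -99 mm. High end bar (22 mm high, 14 mm wide) at y = +156 mm; at y = -156 mm only a thin strip, 5 mm wide, 4 mm high.
Mind the look-alikes: they are no part of the job. What is shaped like the tank_wagon but pink is not meant.

How it is judged:
At the end, for the whole second after the job is handed in: Each vehicle is upright (0.1 rad) on the new rack's track with the same place from the high bar as its old one: 10 mm from the centre line, 15 mm from the middle of the length, 5 mm from rail height, 0.15 rad from the track's direction (either way round), at rest, released (((horizontal distance between steamloco_berth and old_bar between 0.037 and 0.077 m and y of steam_loco in the frame of new_rack between 0.089 and 0.109 m) or (horizontal distance between steamloco_berth and old_bar between 0.103 and 0.143 m and y of steam_loco in the frame of new_rack between 0.023 and 0.043 m) or (horizontal distance between steamloco_berth and old_bar between 0.169 and 0.209 m and y of steam_loco in the frame of new_rack between -0.043 and -0.023 m) or (horizontal distance between steamloco_berth and old_bar between 0.235 and 0.275 m and y of steam_loco in the frame of new_rack between -0.109 and -0.089 m)) and x of steam_loco in the frame of new_rack between -0.015 and 0.015 m and z of steam_loco in the frame of new_rack between 0.012 and 0.022 m and angle between the y axis of each of steam_loco, tank_wagon, box_van, diesel_loco and the x axis of new_rack, either way round below 0.15 rad and angle between each of steam_loco, tank_wagon, box_van, diesel_loco's own z axis and vertical below 0.1 rad and linear speed of each of steam_loco, tank_wagon, box_van, diesel_loco below 0.02 m/s and contact force between each of steam_loco, tank_wagon, box_van, diesel_loco and the fingers below 0.05 N and ((horizontal distance between tankwagon_berth and old_bar between 0.037 and 0.077 m and y of tank_wagon in the frame of new_rack between 0.089 and 0.109 m) or (horizontal distance between tankwagon_berth and old_bar between 0.103 and 0.143 m and y of tank_wagon in the frame of new_rack between 0.023 and 0.043 m) or (horizontal distance between tankwagon_berth and old_bar between 0.169 and 0.209 m and y of tank_wagon in the frame of new_rack between -0.043 and -0.023 m) or (horizontal distance between tankwagon_berth and old_bar between 0.235 and 0.275 m and y of tank_wagon in the frame of new_rack between -0.109 and -0.089 m)) and x of tank_wagon in the frame of new_rack between -0.015 and 0.015 m and z of tank_wagon in the frame of new_rack between 0.012 and 0.022 m and ((horizontal distance between boxvan_berth and old_bar between 0.037 and 0.077 m and y of box_van in the frame of new_rack between 0.089 and 0.109 m) or (horizontal distance between boxvan_berth and old_bar between 0.103 and 0.143 m and y of box_van in the frame of new_rack between 0.023 and 0.043 m) or (horizontal distance between boxvan_berth and old_bar between 0.169 and 0.209 m and y of box_van in the frame of new_rack between -0.043 and -0.023 m) or (horizontal distance between boxvan_berth and old_bar between 0.235 and 0.275 m and y of box_van in the frame of new_rack between -0.109 and -0.089 m)) and x of box_van in the frame of new_rack between -0.015 and 0.015 m and z of box_van in the frame of new_rack between 0.012 and 0.022 m and ((horizontal distance between dieselloco_berth and old_bar between 0.037 and 0.077 m and y of diesel_loco in the frame of new_rack between 0.089 and 0.109 m) or (horizontal distance between dieselloco_berth and old_bar between 0.103 and 0.143 m and y of diesel_loco in the frame of new_rack between 0.023 and 0.043 m) or (horizontal distance between dieselloco_berth and old_bar between 0.169 and 0.209 m and y of diesel_loco in the frame of new_rack between -0.043 and -0.023 m) or (horizontal distance between dieselloco_berth and old_bar between 0.235 and 0.275 m and y of diesel_loco in the frame of new_rack between -0.109 and -0.089 m)) and x of diesel_loco in the frame of new_rack between -0.015 and 0.015 m and z of diesel_loco in the frame of new_rack between 0.012 and 0.022 m); the robot touches nothing.
It fails at once if the steam loco is tipped over (angle between steam_loco's own z axis and vertical above 0.8 rad).
It fails at once if the tank wagon is tipped over (angle between tank_wagon's own z axis and vertical above 0.8 rad).
It fails at once if the box van is tipped over (angle between box_van's own z axis and vertical above 0.8 rad).
It fails at once if the diesel loco is tipped over (angle between diesel_loco's own z axis and vertical above 0.8 rad).
It also fails if it takes over 96 s, if anything falls off the work surface, if the arm or the gripper's body presses on something with over 40 N, if the wrist force passes 120 N, or if a joint passes its speed limit or range.

ROBOT

A 6-joint arm with a two-finger parallel gripper is mounted at the origin on a cart in front of the work surface, level with it; the furniture and walls round the work are solid. World frame = base frame: x ahead of the robot, y to its left, z up, the work surface at z = 0. Lengths are in m, angles in rad, forces in N, time in s.
With the tool pointing down it reaches from about 0.425 to 0.95 m from the base axis. Payload 14.7 kg.
Tool frame: the origin (TCP) lies midway between the tips of the shut fingers; the grasp point (between the pads) lies 19 mm behind it (manip.pinch_z is the distance from the TCP to the grasp point, in m); z points along the fingers, y is the line along which they close (so a half turn about z gives the same grasp; the last joint's range is limited). The gripper opens to 85 mm and grips with 20 to 120 N. Pads are 22 mm wide; open, the fingers measure 114 mm over their backs; the gripper's body (76 mm by 85 mm) begins 54 mm behind the grasp point. The pads swing forward as they close: fully open they stand 13 mm farther back than shut.
Start: joints at [1.146, 0.48, 1.596, -0, 1.065, -0.047], TCP at [0.24, 0.604, 0.231] pointing down, gripper open.
Joint ranges: [-2.75, 2.75], [-0.82, 2.05], [0.23, 2.67], [-1.56, 4.7], [0.09, 2.69], [-2.92, 2.92]. Speed limits (rad/s): [1.89, 1.89, 2.39, 3.01, 3.01, 3.01].

INTERFACE

Orientations are given as a unit quaternion [w, x, y, z].
In Python, from rig import manip gives the robot as it stands. Calls block until the motion is done:
- manip.reach(position, orientation): joint-space move of the TCP to a pose.
- manip.move_linear(position, speed=0.15, attitude=None, until_force=None): straight line of the TCP; attitude=None keeps the orientation; speed is the mean speed in m/s. With until_force (N) it stops when the force on the tool has changed by that much, and returns True; else False.
- manip.move_joints(angles): joint-space move.
- manip.set_gripper(opening, f_grip=None): finger opening in m; f_grip is the grip in N (None keeps the last); returns when the fingers have stopped.
- manip.dwell(seconds).
- manip.solve_ik(position, orientation): joint angles nearest the present ones, or None.
- manip.observe(): the state.
- manip.get_image(name): name is "scene" or "top" or "wrist"; returns the picture (400x640x3 uint8, red, green, blue); there is no depth.
- manip.camera_params(name): a dict with "fov_y" (degrees; the focal length in pixels is half the picture's height over the tangent of half this angle, whatever the lens; pixels are square), "cx", "cy" (the principal point, pixels), "xyz" and "orientation" of the camera in the world; the wrist camera has in their place "hand_eye" (4x4, takes a point from camera to tool coordinates, whose origin is the TCP and whose axes are the flange's). Camera axes: x right, y up, looking along -z (the intrinsics and any distortion apply to the point x, -y, -z); pixel columns grow to the right and rows downward; lengths in m; the calibration is good to about 2 mm. A picture is of the moment at which its call begins: read the wrist's pose just before it. camera_params takes no time and is no camera call.
A pose or a line that the arm cannot do raises manip.Unreachable and nothing moves.
- manip.hand_in(): hands the job in; it is judged then, once.
The state is a dict: "time_s": time; "qpos": joint angles; "qd": joint speeds; "joint_efforts": joint torques, N m; "position": TCP position; "ee_rot": TCP orientation; "force": force on the tool from outside, world axes, zero at the start; "torque": the same for the moment, N m; "grip_width": finger opening in m; "grip_force": force on a finger pad.
Only numpy, scipy, OpenCV 4.12 (cv2) and the standard library are available. Lean on these libraries where they do the work, as an engineer would, in place of code of your own. Each camera call takes 0.05 s, during which the arm holds its last target. There are 200 camera calls.

## Working session

There is one attempt and no reset: what is moved stays moved. The work goes in short steps, each a Python script; the robot and the scene stay as the last script left them, time stands still between calls to the robot, and variables do not carry over. Pictures are saved under pics/ and viewed, at most 14 in all, crops included, and the job is handed in when it is done.

```bash
ls; mkdir -p pics; python3 - <<'E'
from rig import manip
import cv2
for n in("top","scene"):
    im=manip.get_image(n); cv2.imwrite(f"pics/{n}0.png",im[:,:,::-1]); print(n,manip.camera_params(n))
print(manip.camera_params("wrist"),manip.observe(),manip.pinch_z)
E
```

```text
pics
top {'fov_y': 47.34076149375673, 'cx': 317.68177215568954, 'cy': 199.79497666455615, 'xyz': array([ 0.25411202, -0.0057797 ,  1.52516375]), 'orientation': array([-0.70363675, -0.06570607,  0.06530177,  0.70449536])}
scene {'fov_y': 42.01728314188823, 'cx': 317.6293620031874, 'cy': 200.59164620427114, 'xyz': array([ 0.08479879, -0.8866001 ,  1.02430475]), 'orientation': array([ 0.89774582,  0.37968647, -0.08800107, -0.20529599])}
{'fov_y': 70.38994274978135, 'cx': 321.36893102248143, 'cy': 200.69793970913767, 'hand_eye': array([[ 2.94388661e-04,  9.60743243e-01,  2.77438885e-01,
         6.98269946e-02],
       [ 9.99999886e-01, -1.78515955e-04, -4.42910628e-04,
         9.90542802e-05],
       [-3.75996126e-04,  2.77438984e-01, -9.60743186e-01,
        -1.42151769e-01],
       [ 0.00000000e+00,  0.00000000e+00,  0.00000000e+00,
         1.00000000e+00]])} {'time_s': 0.1, 'qpos': array([ 1.14639962e+00,  4.80753830e-01,  1.59678692e+00, -1.94173193e-07,
        1.06511099e+00, -4.65815191e-02]), 'qd': array([ 0.00058992, -0.00113275,  0.00026448, -0.00011157, -0.00163407,
        0.0008119 ]), 'joint_efforts': array([ 1.87253660e-03, -9.52257013e+01, -4.31046081e+01, -1.39720159e-04,
        5.08428304e-03,  1.51188019e-04]), 'position': array([0.23960087, 0.6038432 , 0.23075542]), 'ee_rot': array([-1.23469404e-04,  1.87785961e-01,  9.82209831e-01, -5.14946460e-04]), 'force': array([-0.04339287,  0.27133284, -0.25510175]), 'torque': array([-0.02211126,  0.03934016,  0.01615754]), 'grip_force': 0.0, 'grip_width': 0.08521229309051165} 0.0187
```

View pics/top0.png

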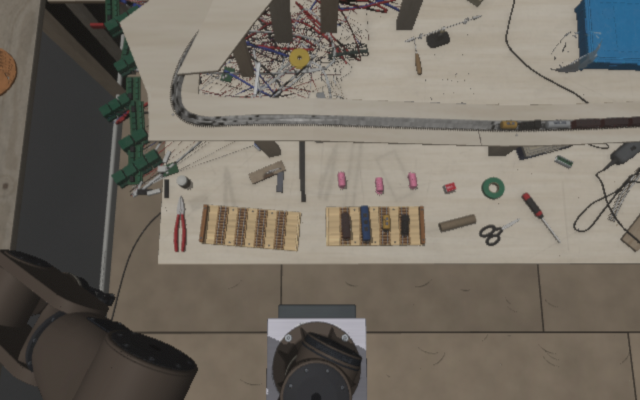

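View pics/scene0.png

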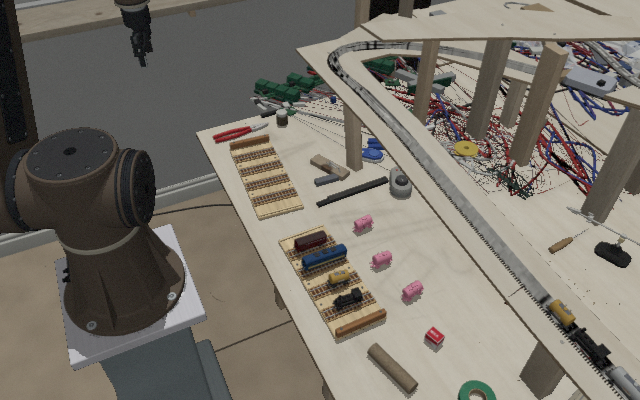

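The scene shows old rack right (bar at right end, px ~422,225), with from the bar steam (405,225), tank (385,222), diesel (366,222), van (346,225). The new rack is at left with its bar at left (204,225). The candidates for the tank wagon are yellow at (385,222) and three pink ones at (342,180), (379,185), (412,180). The last three are the decoys.

```bash
cat > h.py <<'E'
import numpy as np, cv2
from scipy.spatial.transform import Rotation as R
from rig import manip
def cam(name,obs=None):
    p=manip.camera_params(name)
    f=200/np.tan(np.radians(p["fov_y"])/2)
    K=(f,p["cx"],p["cy"])
    if name!="wrist": return K,R.from_quat(p["orientation"],scalar_first=True).as_matrix(),np.array(p["xyz"])
    T=np.eye(4);T[:3,:3]=R.from_quat(obs["ee_rot"],scalar_first=True).as_matrix();T[:3,3]=obs["position"]
    M=T@p["hand_eye"]; return K,M[:3,:3],M[:3,3]
def cast(c,uv,z):
    (f,cx,cy),Rm,o=c
    uv=np.atleast_2d(np.asarray(uv,float))
    d=np.c_[(uv[:,0]-cx)/f,-(uv[:,1]-cy)/f,-np.ones(len(uv))]@Rm.T
    return o+d*((z-o[2])/d[:,2])[:,None]
def proj(c,P):
    (f,cx,cy),Rm,o=c
    q=(np.atleast_2d(P)-o)@Rm
    return np.c_[cx+f*q[:,0]/-q[:,2],cy-f*q[:,1]/-q[:,2]]
def down(yaw):  # tool z down; tool y (closing line) at heading yaw+90deg
    return (R.from_euler("z",yaw)*R.from_euler("x",np.pi)).as_quat(scalar_first=True)
E
python3 - <<'E'
from h import *
c=cam("top")
for k,uv in dict(newTL=(203,205),newTR=(301,211),newBL=(200,244),newBR=(299,250),oldTL=(327,207),oldTR=(424,207),oldBL=(327,245),oldBR=(424,245)).items(): print(k,cast(c,uv,0.01)[0].round(3))
im=cv2.imread("pics/top0.png")[160:260,190:440]
cv2.imwrite("pics/crop0.png",cv2.resize(im,None,fx=3.2,fy=3.2,interpolation=2))
E
```

```text
newTL [0.521 0.382 0.01 ]
newTR [0.5   0.051 0.01 ]
newBL [0.39  0.386 0.01 ]
newBR [0.369 0.057 0.01 ]
oldTL [ 0.514 -0.036  0.01 ]
oldTR [ 0.513 -0.363  0.01 ]
oldBL [ 0.386 -0.036  0.01 ]
oldBR [ 0.386 -0.358  0.01 ]
```

View pics/crop0.png

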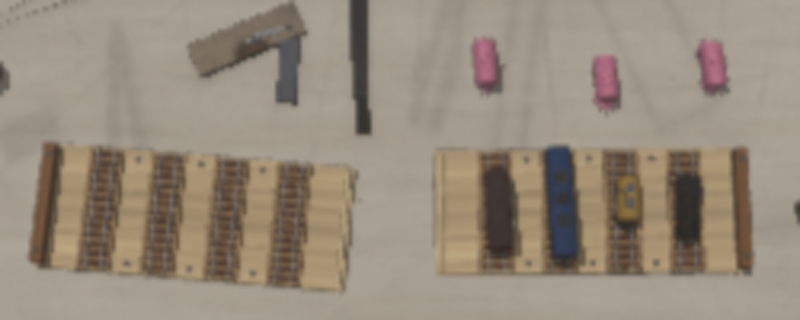

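```bash
python3 - <<'E'
from h import *
for nm,y in(("new",.22),("old",-.2)):
    for yaw in (np.pi,0):
        print(nm,yaw,np.round(manip.solve_ik([.5,y,.18],down(yaw)),2))
def go(y): 
    q=manip.solve_ik([.5,y,.18],down(np.pi)); manip.move_joints(q)
import json
for nm,y in(("new",.22),("old",-.2)):
    go(y); manip.dwell(.2); o=manip.observe(); im=manip.get_image("wrist"); cv2.imwrite(f"pics/w{nm}.png",im[:,:,::-1])
    json.dump({k:list(map(float,o[k])) for k in("position","ee_rot")},open(f"o{nm}.json","w")); print(o["time_s"],o["position"],o["ee_rot"])
E
```

```text
new 3.141592653589793 [ 0.36  0.4   1.89  0.    0.86 -1.21]
new 0 [ 0.36  0.4   1.89 -0.    0.86  1.93]
old 3.141592653589793 [-0.44  0.39  1.91  0.    0.85 -2.01]
old 0 [-0.44  0.39  1.91 -0.    0.85  1.13]
2.0083 [0.49988989 0.22065231 0.18003874] [ 6.21732817e-05 -4.21540039e-04  9.99999908e-01  4.38770910e-05]
3.8083 [ 0.50028061 -0.19917904  0.17996242] [-3.86004048e-05 -6.03364086e-04  9.99999815e-01  6.04365700e-05]
```

View pics/wnew.png

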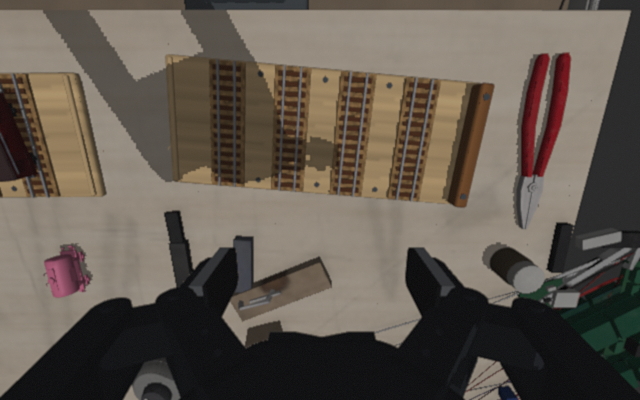

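View pics/wold.png

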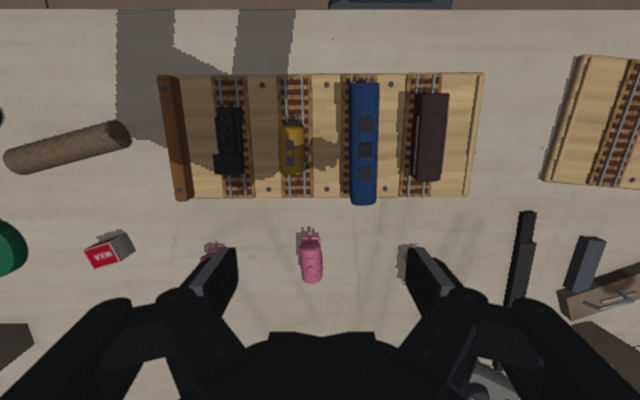

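```bash
cat > meas.py <<'E'
from h import *
import json
L=lambda n:cam("wrist",json.load(open(f"o{n}.json")))
def fit(loc,P):
    a=loc-loc.mean(0);b=P-P.mean(0)
    th=np.arctan2((a[:,0]*b[:,1]-a[:,1]*b[:,0]).sum(),(a*b).sum())
    Rm=np.array([[np.cos(th),-np.sin(th)],[np.sin(th),np.cos(th)]])
    t=P.mean(0)-Rm@loc.mean(0); return th,t,np.abs(P-(loc@Rm.T+t)).max(0)
new=[(421,78),(404,200),(358,72),(347,196),(292,66),(290,191),(227,61),(227,185)]
loc=np.array([(s*.064,y) for y in(.099,.033,-.033,-.099) for s in(-1,1)])
NEW=fit(loc,cast(L("new"),new,.014)[:,:2])
veh=dict(steam=((229,107),(228,176),.045),tank=((292,120),(291,176),.045),diesel=((365,82),(363,205),.06),van=((433,93),(427,181),.059))
VEH={}
for k,(a,b,z) in veh.items():
    p=cast(L("old"),[a,b],z)[:,:2]; d=p[1]-p[0]
    VEH[k]=(p.mean(0),np.arctan2(d[1],d[0]),np.linalg.norm(d))
if __name__=="__main__":
    print("new",NEW); 
    for k,v in VEH.items(): print(k,v)
    c=cast(L("old"),[(176,75),(484,73),(469,196)],.01); print(c)
E
python3 meas.py
```

```text
new (np.float64(-0.0738327881672257), array([0.44640774, 0.22012612]), array([0.00189255, 0.003032  ]))
steam (array([ 0.45259771, -0.28844957]), np.float64(-0.10373203963832171), np.float64(0.06540896458437281))
tank (array([ 0.45831386, -0.2281106 ]), np.float64(-0.045764932203028026), np.float64(0.053501330538564054))
diesel (array([ 0.45525028, -0.16040903]), np.float64(0.026679665446851714), np.float64(0.1104176714584642))
van (array([ 0.44782327, -0.10066638]), np.float64(0.03802973559678965), np.float64(0.07821367476237082))
[[ 0.38795621 -0.34695674  0.01      ]
 [ 0.38560188 -0.03443564  0.01      ]
 [ 0.51479557 -0.03078729  0.01      ]]
```

Lengths come out short by the height of the buffers (silhouette lies lower than the roof), and the centres agree with the 66 mm pitch to about 6 mm. The new rack agrees between top and wrist cameras to 2 mm. I'll start with the van.

```bash
cat > job.py <<'E'
from meas import *
YAW=dict(steam=-.03,tank=0,diesel=.03,van=.04)
SLOT=dict(steam=.099,tank=.033,diesel=-.033,van=-.099)
UP=.13; OPEN=.052
def transfer(k,xy=None,off=(0,0),dz=0):
    p=VEH[k][0] if xy is None else np.array(xy)
    manip.set_gripper(OPEN,30)
    manip.reach([*p,UP],down(np.pi+YAW[k]))
    if manip.move_linear([*p,.021],speed=.12,until_force=12): print("contact going down",manip.observe()["position"])
    manip.set_gripper(0,30); o=manip.observe(); print(k,"grip",o["grip_width"],o["grip_force"])
    if o["grip_width"]<.015: raise SystemExit("missed")
    manip.move_linear([*p,UP],speed=.15)
    th,t,_=NEW; c,s=np.cos(th),np.sin(th)
    l=np.array([off[0],SLOT[k]+off[1]]); g=t+np.array([[c,-s],[s,c]])@l
    manip.reach([*g,UP],down(np.pi+th)); print("held",manip.observe()["grip_width"])
    manip.move_linear([*g,.03],speed=.15)
    print("touch",manip.move_linear([*g,.0205],speed=.03,until_force=5),manip.observe()["position"])
    manip.set_gripper(OPEN); manip.move_linear([*g,UP],speed=.15)
    print("t",manip.observe()["time_s"])
def shot(nm,xyz=(.5,.22,.18)):
    manip.reach(xyz,down(np.pi)); manip.dwell(.2); o=manip.observe(); im=manip.get_image("wrist"); cv2.imwrite(f"pics/w{nm}.png",im[:,:,::-1])
    json.dump({k:list(map(float,o[k])) for k in("position","ee_rot")},open(f"o{nm}.json","w"))
E
python3 - <<'E'
from job import *
transfer("van"); shot("a")
E
```

```text
van grip 0.024858454113689563 30.06096214056015
held 0.02455885083690433
touch True [0.4398124  0.12156788 0.02128754]
t 10.4417
```

View pics/wa.png

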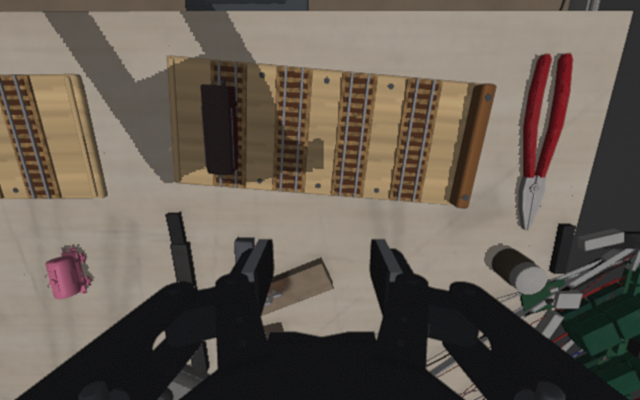

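```bash
python3 - <<'E'
from job import *
th,t,_=NEW; c,s=np.cos(th),np.sin(th); M=np.array([[c,-s],[s,c]])
C=L("a")
for z in(.059,.03):
    P=[[*(t+M@[a*.0455,-.099+b*.014]),z] for a in(-1,1) for b in(-1,1)]
    print(z,proj(C,P).round(0).tolist())
inv=lambda uv,z:(cast(C,uv,z)[:,:2]-t)@M
print(inv([(227,62),(227,185)],.014), inv([(204,85),(233,86),(205,174),(233,174)],.059))
print(proj(C,[[*(t+M@[a*.064,y]),.014] for y in(.099,-.099) for a in (-1,1)]).round(0))
cv2.imwrite("pics/crop1.png",cv2.resize(cv2.convertScaleAbs(cv2.imread("pics/wa.png")[45:205,155:275],alpha=2),None,fx=3.7,fy=3.7))
E
```

```text
0.059 [[195.0, 74.0], [228.0, 77.0], [199.0, 179.0], [229.0, 181.0]]
0.03 [[208.0, 79.0], [237.0, 81.0], [211.0, 173.0], [238.0, 175.0]]
[[-0.064213   -0.09950261]
 [ 0.06090682 -0.10179496]] [[-0.03764577 -0.10537934]
 [-0.03866753 -0.08045069]
 [ 0.04045427 -0.10760872]
 [ 0.03853009 -0.08141776]]
[[426.  78.]
 [406. 200.]
 [228.  62.]
 [230. 188.]]
```

View pics/crop1.png

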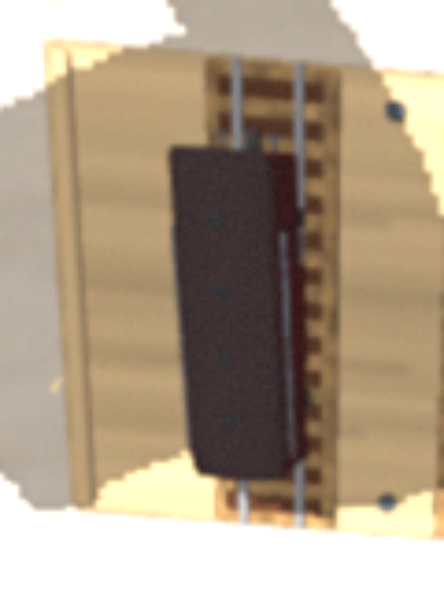

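The van roof is centred near (218,129), about 2–4 mm off the track line, with about 0.05 rad of yaw. That is within tolerance. Next is the diesel.

```bash
python3 - <<'E'
from job import *
manip.reach([.455,-.16,.2],down(np.pi))
transfer("diesel"); shot("b",(.5,-.2,.18))
E
```

```text
diesel grip 0.024633466287371134 29.48364347219467
held 0.024921710726797653
touch True [0.44459365 0.18745754 0.02130944]
t 19.2917
```

View pics/wb.png

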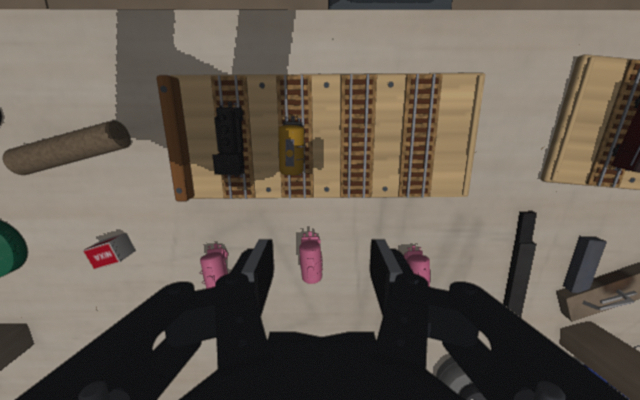

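The steam engine and tank wagon are undisturbed at (229,141) and (291,148). I'll transfer both, then check the new rack.

```bash
python3 - <<'E'
from job import *
transfer("tank"); transfer("steam",xy=(VEH["steam"][0]+[0,-.003])); shot("c",(.5,.22,.2))
cv2.imwrite("pics/wc2.png",cv2.resize(cv2.convertScaleAbs(cv2.imread("pics/wc.png")[40:220,140:500],alpha=1.6),None,fx=2.2,fy=2.2))
E
```

```text
tank grip 0.023391210486978408 28.77253532409668
held 0.02294654717621605
touch True [0.44945005 0.25333625 0.02136757]
t 28.0833
steam grip 0.0234592772332835 29.328154027462006
held 0.02289140082231121
touch True [0.45426857 0.31921572 0.02153792]
t 37.175
```

View pics/wc2.png

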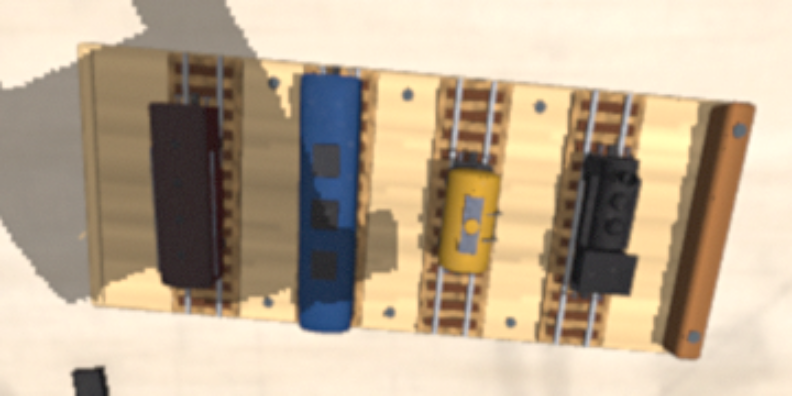

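All four stand in the right order and near the middle. The apparent sideways offsets grow linearly with distance from the picture centre, which suggests a parallax or lens effect. I'll check the two outer ones from straight above.

```bash
python3 - <<'E'
from job import *
shot("d",(.5,.121,.2)); shot("e",(.5,.319,.2)); print(manip.observe()["time_s"])
a=[cv2.resize(cv2.convertScaleAbs(cv2.imread(f"pics/w{n}.png")[40:220,256:386],alpha=1.8),None,fx=3,fy=3) for n in "de"]
cv2.imwrite("pics/de.png",np.hstack(a))
E
```

```text
39.8
```

View pics/de.png

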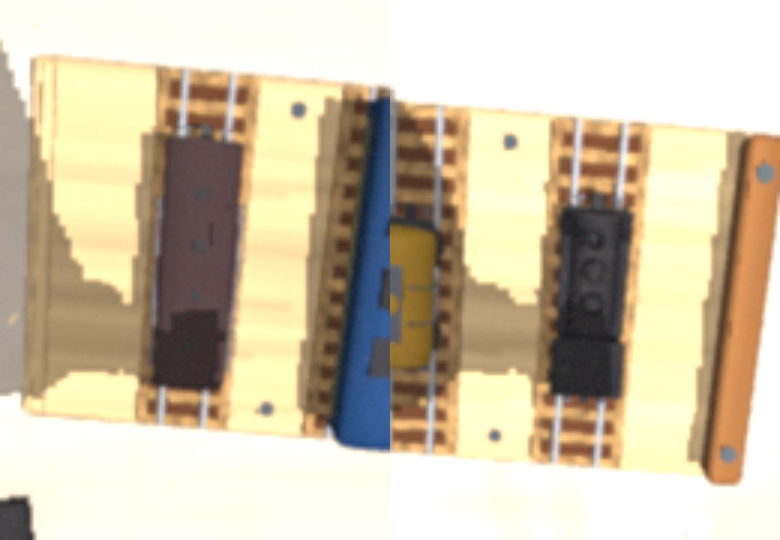

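From above, the van (197,262) and the steam engine (590,300) both sit centred between their rails and in line with them. Handing in.

```bash
python3 -c "
from rig import manip
print(manip.hand_in())"
```

```text
the job is handed in; nothing more can be done
None
```

All four vehicles now stand released on the new rack in their old order from the high bar (steam loco, tank wagon, diesel loco, box van), and the job is handed in at about 40 s; no verdict came back.

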